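# Hook in the second shelf bracket and lay the spice shelf

## Task

Finish putting up the little spice shelf: hook the loose bracket's two claws into the bare upright, at the same height as the bracket already in the other upright, and press it down until it is wedged fully home. Then lay the wooden shelf board flat across both brackets, behind their end lips, with its raised rail towards the front (the side the bracket arms point to) and about as much overhang left as right; lower it until it rests before letting go. Leave the jars, the clip-on container and the wooden spoon where they are.

Things in the scene. Friction and masses are not known exactly. Their poses are not given: they have to be found in the camera images.
- bracket: Loose dark-steel shelf bracket, 0.3 kg, standing on its arm on the counter. Origin: underside, mid-width, in the plane of the back face that meets the upright; z up, arm along -x, claws point +x. 20 mm wide (y). Arm: x -92 to 0, z 0 to 18 mm, free to grip from above about x -56. End lip: x -92 to -86, up to z 28. Back plate: x -5 to 0, up to z 86.
- lower_claw (a point): Root of the bracket's lower claw: on the back face, underside of the neck (bracket x 0, y 0, z 22 mm). Both claws are alike, the upper 50 mm higher: 5 mm thick (y), sticking out 10 mm behind the back face; neck 8 mm high, and from it a tail hanging 16 mm down. The throat between tail and back face tapers from 4.5 mm at the tip to 2 mm at the neck, to wedge on a 3 mm wall.
- bare_upright: Upright without bracket, fixed: white steel U channel 30 mm wide (y), 20 mm deep, 256 mm tall, open at the back, on the rack base. Origin: on its front face, mid-width, at counter height; z up, -x out of the front face, the way the arm must point. Slots on the centre line of its 3 mm front wall: 10 mm wide, 32 mm high, bottoms at z 40, 90, 140, 190 mm.
- bare_slot (a point): Middle of the bottom edge, on the front face, of the bare upright's third slot (z 140 mm). Home, the lower claw's root is here, the upper claw in the fourth slot, the bracket's origin at z 118 mm, axes as the upright's. The claws enter only while the bracket is 17 to 23 mm above home. Lowered, they bind about 6 mm above home: press down 15 to 25 N, arm held level or near the back plate.
- fitted_upright: The other upright, the same in form, axes and origin, fixed, with an identical bracket already home in its third and fourth slots (underside 118 mm, arm top 136 mm above the counter). It stands 220 mm from the bare one, to the left or to the right.
- rack_base: Dark wooden foot rail 330 x 90 x 16 mm screwed to the counter, carrying both uprights. Origin at counter height midway between the uprights, in the plane of their front faces; axes as the uprights', which stand at y +110 and -110 mm. A low tie bar (z 40 to 60) runs behind the uprights.
- board: Loose light-wood shelf board, 64 mm deep (x), 300 long (y), 14 thick, 0.24 kg, flat on the counter. Origin: centre of its underside; z up. A rail 12 mm thick (x -32 to -20), top at z 40, runs along its front (-x) edge. Home, its origin is at (-45, 0, 136 mm) in the rack base's frame, same axes, with 8 mm play fore and aft between back plates (front at x -5) and lips (x -86).
- board_rail (a point): Middle of the top edge of the board's rail, 26 mm towards -x from the board's centre and 40 mm above its underside: a good grip from above, closing across the rail, whose sides are free from z 14 to 40 mm behind and 0 to 40 mm in front.
- turntable: White plastic turntable, 290 mm across, 23 mm high, carrying the two jars; leave alone. Origin: centre of its foot on the counter.
- blue_jar: Blue ceramic jar with lid, 92 mm across, 126 mm high; leave alone. Origin: centre of its underside.
- white_jar: White ceramic jar with lid, same size; leave alone. Origin: centre of its underside.
- clip_container: Clear plastic container with blue clip-on lid, 118 x 168 x 69 mm; leave alone. Origin: centre of its underside.
- wooden_spoon: Wooden spoon, 260 mm long, lying between the robot and the rack; leave alone. Origin: its middle, at the counter.
Things that resemble listed ones, but are neither listed nor needed, are in the scene too. Of the things shaped like the bracket, the steel one is meant.

How it is judged:
By the outcome, as a careful person would: the job done as asked, in the order asked, and still so for the second after the job is handed in, with the robot touching nothing.
It also fails if it takes over 72 s, if anything falls off the work surface, if the arm or the gripper's body presses on something with over 40 N, if the wrist force passes 120 N, or if a joint passes its speed limit or range.

## Robot

A 7-joint arm with a two-finger parallel gripper is mounted at the origin on the work surface. World frame = base frame: x ahead of the robot, y to its left, z up, the work surface at z = 0. Lengths are in mm, angles in rad, forces in N, time in s.
With the tool pointing down it reaches from about 350 to 900 mm from the base axis. Payload 8.1 kg.
Tool frame: the origin (TCP) lies on the centre line of the jaws, within the pads' length; the fingertips stand 14 mm ahead of it and the grasp point (between the pads) lies 5 mm behind it; z points along the fingers, y is the line along which they close (so a half turn about z gives the same grasp; the last joint's range is limited). The gripper opens to 92 mm and grips with 3 to 60 N. Pads are 19 mm wide; open, the fingers measure 130 mm over their backs; the gripper's body (75 mm by 190 mm) begins 47 mm behind the grasp point.
Start: joints at [-1.44, 0.434, 0.025, 1.573, -0.012, 1.134, -0.075], TCP at [144.824, 608.002, 240.742] pointing down, gripper open.
Joint ranges: [-2.62, 2.62], [-0.44, 2.09], [-1.27, 1.32], [0.08, 2.57], [-1.32, 4.46], [0.12, 2], [-2.74, 2.74]. Speed limits (rad/s): [2.22, 2.22, 3.01, 3.01, 3.14, 3.14, 3.14].

## Interface

Orientations are given as a unit quaternion [w, x, y, z].
In Python, from rig import status, eyes, job, boxes_of, pinpoint gives the robot as it stands. The module is installed in compiled form; this text tells all that it offers.
- The arm moves only by the tool step_arm, never from a script. Its argument "steps" is a list of rows, each a list of 7 numbers: the shift along the tool's x, y, z in mm, then the turn, a rotation vector about the tool's x, y, z in degrees, then the closure, from 0 (fully open) to 1 (shut). In form: [[x, y, z, rx, ry, rz, fingers], ...]. A call has exactly 10 rows; each row is the pose to reach, as a shift and turn from the pose commanded when the call began, along the tool's axes at that moment; what a row does not reach only later rows make up. A row lasts 1/10 s, in which the tool goes at most 50 mm and 8.59 degrees, less where a joint would pass 70% of its speed; a pose out of reach is approached as far as the arm can. A call with a gripper value outside its range is refused whole. The fingers move at their own pace and stop on an object; "force" is the grip in N (left out, the last holds). Time passes only in rows, so rows that repeat a pose let the fingers close, or fill a call up. It gives the time, the measured TCP pose, the force, the opening and the grip force at its end, in the units of the state.
- status.read_state(): the state, without advancing time (a new reading comes with each control period).
- eyes.capture(name): name is "scene" or "top" or "wrist"; returns (picture, depth): 480x640x3 uint8, red, green, blue; 480x640 float32, mm along the optical axis (not along the pixel's ray), 0 where there is no reading.
- eyes.get_calibration(name): a dict with "fov_y" (degrees; the focal length in pixels is half the picture's height over the tangent of half this angle, whatever the lens; pixels are square), "cx", "cy" (the principal point, pixels), "origin" and "attitude" of the camera in the world. Camera axes: x right, y down, z forward; pixel columns grow to the right and rows downward; lengths in mm; the calibration is good to about 2 mm. A picture is of the moment at which its call begins: read the wrist's pose just before it. get_calibration takes no time and is no camera call; for the wrist camera it gives the pose at the moment of the call.
- job.sign_off(): hands the job in; it is judged then, once.
Trained networks look in the newest picture that a camera, given by its name, has taken for a name from the list of things; names that differ only in an ending like _2 or _b are one class to them, and where a whole thing is asked for, a point or a joint stands for the part that bears it (a point fixed in the world has none). Each returns a list of dicts, best first, with "p" (0 to 1); they miss things now and then, are a little off and sometimes report something else, mostly with a low value. They report only what shows in the picture. A call takes as long as a camera call. They do not tell look-alikes from the thing itself.
- boxes_of(target, camera): "extent" ([left, top, right, bottom] in pixels, round what is visible of it).
- pinpoint(target, camera): "centre" ([column, row] in pixels: a listed point, or the origin of a listed thing).
The state is a dict: "time": time; "qpos": joint angles; "qd": joint speeds; "joint_efforts": joint torques, N m; "position": TCP position; "eef_rot": TCP orientation; "ft_force": force on the tool from outside, world axes, zero at the start; "ft_torque": the same for the moment, N m; "finger_gap": finger opening in mm; "grasp_force": force on a finger pad.
Only numpy, scipy, OpenCV 4.12 (cv2) and the standard library are available. Lean on these libraries where they do the work, as an engineer would, in place of code of your own. Each camera call takes 0.05 s, during which the arm holds its last target. There are 200 camera calls.

## Working session

There is one attempt and no reset: what is moved stays moved. The work goes in short steps, Python scripts to look and compute and a tool call to move; the robot and the scene stay as the last step left them, time stands still between calls to the robot, and variables do not carry over. Pictures are saved under pics/ and viewed, at most 10 in all, crops included, and the job is handed in when it is done.

Besides the shell and the picture viewer there is one more tool, called in YAML: its name, and indented under it one key for each argument. step_arm: Moves the arm, as the interface text tells. Its arguments: {"type":"object","properties":{"steps":{"type":"array"},"force":{"type":"number"}},"required":["steps"]}

```bash
mkdir -p pics; cat > h.py <<'E'
import numpy as np, cv2
from scipy.spatial.transform import Rotation as R
from rig import status, eyes, job, boxes_of, pinpoint
def rot(a):
    a=np.array(a,float)
    return a if a.shape==(3,3) else R.from_quat(a[[1,2,3,0]]).as_matrix()
def cal(n):
    c=eyes.get_calibration(n); f=240/np.tan(np.radians(c['fov_y'])/2)
    return f,c['cx'],c['cy'],np.array(c['origin'],float),rot(c['attitude'])
def cloud(n,d):
    f,cx,cy,o,A=cal(n); v,u=np.mgrid[:480,:640]
    return np.stack([(u-cx)/f*d,(v-cy)/f*d,d],-1)@A.T+o
def ray(n,u,v,z):
    f,cx,cy,o,A=cal(n); r=A@np.array([(u-cx)/f,(v-cy)/f,1]); return o+r*(z-o[2])/r[2]
def proj(n,P):
    f,cx,cy,o,A=cal(n); q=(np.atleast_2d(P)-o)@A; return np.c_[q[:,0]/q[:,2]*f+cx,q[:,1]/q[:,2]*f+cy]
def snap(n,fn=None):
    p,d=eyes.capture(n)
    if fn: cv2.imwrite('pics/'+fn,p[:,:,::-1])
    return p,d
E
python3 - <<'E'
from h import *
print(eyes.get_calibration('top'),eyes.get_calibration('wrist'))
for n in('scene','top'):
    p,d=snap(n,n+'0.png'); np.save(n+'0.npy',cloud(n,d)); 
    for t in('bracket','lower_claw','bare_upright','bare_slot','fitted_upright','rack_base','board','board_rail','wooden_spoon'):
        print(n,t,[(np.round(x['centre']),round(x['p'],2)) for x in pinpoint(t,n)][:4])
print(status.read_state())
E
```

```text
{'fov_y': 57.994623045207476, 'cx': 316.89923068120584, 'cy': 235.57747567131057, 'origin': array([ 449.73911223,  151.80751964, 1137.86997125]), 'attitude': array([-0.01973017,  0.71499985, -0.69838935,  0.02526344])} {'fov_y': 63.81849861012601, 'cx': 316.0417984515305, 'cy': 238.4786384624783, 'origin': array([ 73.3688657 , 624.18617313, 384.79021029]), 'attitude': array([0.10890035, 0.77713396, 0.6140884 , 0.0842553 ])}
scene bracket [(array([312., 299.]), 0.97), (array([409., 265.]), 0.67), (array([372., 291.]), 0.6), (array([350., 235.]), 0.56)]
scene lower_claw [(array([352., 232.]), 0.83), (array([311., 294.]), 0.73), (array([374., 289.]), 0.63), (array([409., 264.]), 0.52)]
scene bare_upright [(array([292., 271.]), 0.59), (array([250., 221.]), 0.43)]
scene bare_slot [(array([288., 238.]), 0.64)]
scene fitted_upright [(array([251., 220.]), 0.81)]
scene rack_base [(array([270., 245.]), 0.84)]
scene board [(array([262., 167.]), 0.9)]
scene board_rail [(array([248., 162.]), 0.85)]
scene wooden_spoon [(array([333., 223.]), 0.86)]
top bracket [(array([287., 201.]), 0.79), (array([
[... 603 characters left out ...]
os': array([-1.43960022,  0.434504  ,  0.02495878,  1.57321104, -0.01160565,
        1.13402735, -0.07508134]), 'qd': array([-0.00134048, -0.00026711, -0.00072841, -0.0010616 ,  0.00071869,
        0.00016224,  0.00037203]), 'joint_efforts': array([-1.22169022e-04, -6.67669415e+01,  9.83709656e-01, -3.14838123e+01,
       -6.07311632e-02,  3.22753110e-02,  3.22843107e-05]), 'position': array([144.79618016, 607.99119217, 240.73459135]), 'eef_rot': array([-5.25880588e-06,  1.16647557e-01,  9.93173372e-01, -2.29967791e-06]), 'ft_force': array([-0.16520533,  0.32487186, -0.51188134]), 'ft_torque': array([ 0.02202158, -0.04139217,  0.03881835]), 'grasp_force': 0.0, 'finger_gap': 92.0044720728899}
```

View pics/scene0.png

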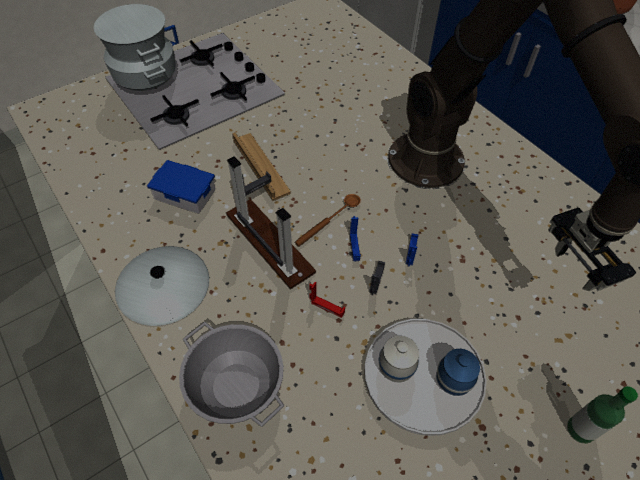

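View pics/top0.png

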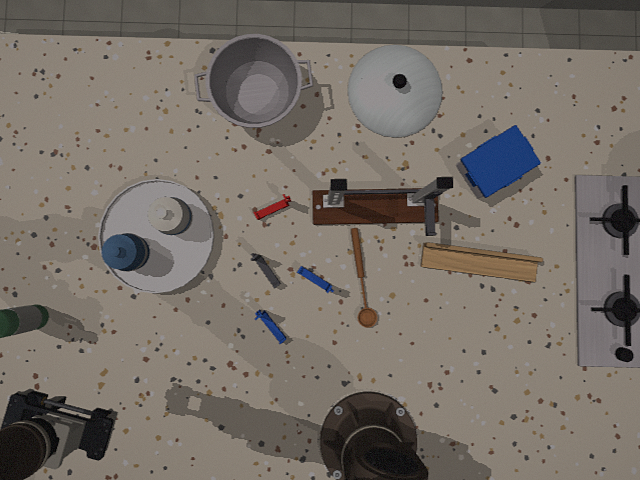

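```bash
python3 - <<'E'
from h import *
C=np.load('top0.npy')
p=cv2.imread('pics/top0.png')
def reg(r0,r1,c0,c1,zlo,zhi):
    q=C[r0:r1,c0:c1].reshape(-1,3); m=(q[:,2]>zlo)&(q[:,2]<zhi); return q[m]
def rect(q):
    r=cv2.minAreaRect(q[:,:2].astype(np.float32)); return np.round(r[0],1),np.round(r[1],1),round(r[2],1),len(q),np.round(np.percentile(q[:,2],[2,50,98]),1)
print('br',rect(reg(250,292,248,290,8,110)))
print('br arm',rect(reg(250,292,248,290,8,24)));print('br hi',rect(reg(250,292,248,290,40,110)))
print('board',rect(reg(235,290,415,550,6,60)))
print('low',rect(reg(235,290,415,550,8,20)));print('rail',rect(reg(235,290,415,550,32,50)))
print('base',rect(reg(180,235,305,445,10,22)));
print('upL',rect(reg(170,215,320,352,235,275)),'upR',rect(reg(170,215,430,460,235,275)))
print('spoon',rect(reg(225,330,345,385,4,40)))
E
```

```text
br (array([430.7, 274.2]), array([101.4,  20.5]), 36.3, 329, array([11.6, 18. , 86.3]))
br arm (array([431.7, 275. ]), array([98.8, 20.5]), 36.3, 260, array([11.5, 17.5, 22.2]))
br hi (array([462.1, 296.9]), array([15.4, 17.6]), 84.4, 44, array([45.5, 81.6, 87.3]))
board (array([ 444.2, -275.8]), array([305.4, 102.8]), 83.6, 2937, array([ 9.1, 14.1, 41.9]))
low (array([ 457.3, -278.6]), array([302.2,  60.7]), 81.9, 2304, array([ 9.2, 13.5, 17.9]))
rail (array([ 489. , -282.6]), array([300.4,  12.4]), 83.7, 563, array([33.9, 38.8, 43.4]))
base (array([589.3,  -6.2]), array([119.1, 329.9]), 2.5, 3226, array([11.6, 16. , 20.8]))
upL (array([612.7, 104.5]), array([23.2, 33.2]), 1.6, 199, array([239.1, 255.6, 259.2])) upR (array([ 622.4, -114.9]), array([23.3, 34.8]), 2.1, 210, array([238. , 255.2, 258.7]))
spoon (array([419. ,  18.3]), array([268.2,  99.6]), 1.0, 729, array([ 4.1, 13.8, 21.9]))
```

```bash
cat >> h.py <<'E'
def go(pos,yaw,frm=None,fy=None):
    """shift/turn in tool axes to TCP pos with tool pointing down, tool y at world angle yaw(deg)"""
    s=status.read_state(); p=np.array(s['position'] if frm is None else frm); T=rot(s['eef_rot'])
    y=np.radians(yaw); Y=np.array([np.cos(y),np.sin(y),0]); Z=np.array([0,0,-1.]); X=np.cross(Y,Z)
    G=np.c_[X,Y,Z]; print('shift',np.round(T.T@(np.array(pos)-p),1),'rot',np.round(R.from_matrix(T.T@G).as_rotvec(degrees=True),1))
def st():
    s=status.read_state(); T=rot(s['eef_rot']); print('t',round(s['time'],2),'pos',np.round(s['position'],1),'yaw',round(np.degrees(np.arctan2(T[1,1],T[0,1])),2),'tilt',np.round(T[:2,2],3),'q',np.round(s['qpos'],2),'F',np.round(s['ft_force'],1),'gap',round(s['finger_gap'],1),'gf',round(s['grasp_force'],1))
E
python3 - <<'E'
from h import *
f,cx,cy,o,A=cal('wrist'); s=status.read_state(); T=rot(s['eef_rot'])
print('cam in tool',np.round(T.T@(o-s['position']),1)); print(np.round(T.T@A,3))
st(); go([425,270,170],126.3)
C=np.load('top0.npy'); q=C[120:200,455:545].reshape(-1,3); q=q[(q[:,2]>40)&(q[:,2]<100)]; print(q.min(0),q.max(0))
E
```

```text
cam in tool [  73.2   -0.5 -144.9]
[[ 0.    -0.962 -0.273]
 [ 1.     0.    -0.001]
 [ 0.001 -0.273  0.962]]
t 1.0 pos [144.8 608.  240.7] yaw 76.6 tilt [-0. -0.] q [-1.44  0.43  0.02  1.57 -0.01  1.13 -0.08] F [-0.2  0.3 -0.5] gap 92.0 gf 0.0
shift [-350.9 -263.9   70.7] rot [ -0.   -0.  -49.7]
[ 625.00407732 -410.70405471   40.03172517] [ 811.37307418 -211.94868727   76.66869516]
```

step_arm:
  steps:
    - [-40,-30,0,0,0,-8,0.3]
    - [-80,-60,0,0,0,-16,0.3]
    - [-120,-90,0,0,0,-24,0.3]
    - [-160,-120,0,0,0,-32,0.3]
    - [-200,-150,0,0,0,-40,0.3]
    - [-240,-180,0,0,0,-46,0.3]
    - [-280,-210,10,0,0,-49.7,0.3]
    - [-320,-240,30,0,0,-49.7,0.3]
    - [-351,-264,60,0,0,-49.7,0.3]
    - [-351,-264,70,0,0,-49.7,0.3]
  force: 40

```text
time: 2.0
position: [427.9, 264.0, 169.1]
eef_rot: [-0.0, -0.308, 0.951, -0.002]
ft_force: [0.4, -0.4, -0.1]
finger_gap: 64.2
grasp_force: 0.0
```

```bash
python3 - <<'E'
from h import *
st(); p,d=snap('wrist','w1.png'); C=cloud('wrist',d); np.save('w1.npy',C)
for t in('bracket','lower_claw'): print(t,[(np.round(x['centre']),round(x['p'],2)) for x in pinpoint(t,'wrist')][:4])
q=C.reshape(-1,3); q=q[(abs(q[:,0]-432)<60)&(abs(q[:,1]-275)<60)]
def rect(q): r=cv2.minAreaRect(q[:,:2].astype(np.float32)); return np.round(r[0],1),np.round(r[1],1),round(r[2],2),len(q)
a=q[(q[:,2]>14)&(q[:,2]<22)]; b=q[(q[:,2]>40)&(q[:,2]<95)]
print(rect(a),rect(b),a[:,2].mean(),b[:,2].max())
E
```

```text
t 2.0 pos [427.9 264.  169.1] yaw 125.86 tilt [ 0.    -0.003] q [-0.68  0.32  0.02  1.96 -0.    0.87  1.54] F [ 0.4 -0.4 -0.1] gap 64.2 gf 0.0
bracket [(array([418., 129.]), 0.69), (array([179.,  58.]), 0.67), (array([319., 273.]), 0.61), (array([327., 286.]), 0.53)]
lower_claw [(array([326., 284.]), 0.6), (array([423., 121.]), 0.59), (array([168.,  53.]), 0.59)]
(array([421.8, 268.4]), array([87.7, 19.8]), 36.8, 2548) (array([459.4, 296.8]), array([ 9.3, 20. ]), 38.7, 990) 17.3181974218667 86.85672227334533
```

View pics/w1.png

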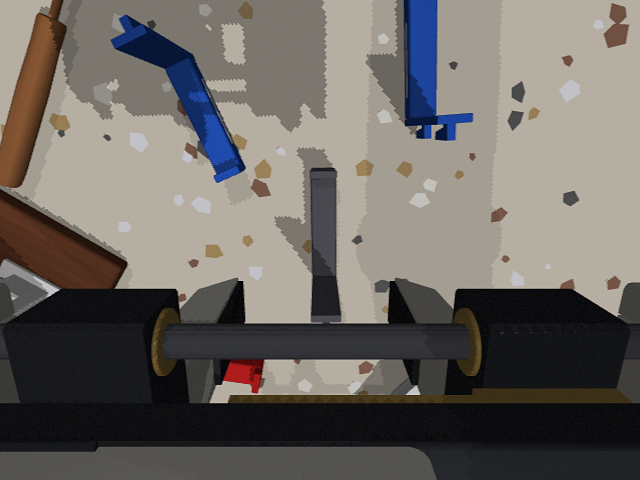

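step_arm:
  steps:
    - [5,0,0,0,0,-0.3,0.4]
    - [10,0.5,20,0,0,-0.3,0.4]
    - [10,0.5,50,0,0,-0.3,0.4]
    - [10,0.5,80,0,0,-0.3,0.4]
    - [10,0.5,105,0,0,-0.3,0.4]
    - [10,0.5,120,0,0,-0.3,0.4]
    - [10,0.5,130,0,0,-0.3,0.4]
    - [10,0.5,135,0,0,-0.3,0.4]
    - [10,0.5,135,0,0,-0.3,0.4]
    - [10,0.5,135,0,0,-0.3,0.4]

```text
time: 3.15
position: [417.1, 264.9, 36.5]
eef_rot: [0.001, -0.314, 0.949, 0.0]
ft_force: [0.6, -0.6, -0.4]
finger_gap: 55.1
grasp_force: 0.0
```

```bash
python3 - <<'E'
from h import *
st(); go([416.5,264.4,17],126.6)
p,d=snap('wrist','w2.png'); C=cloud('wrist',d)
q=C.reshape(-1,3); q=q[(abs(q[:,0]-432)<60)&(abs(q[:,1]-275)<60)]
a=q[(q[:,2]>12)&(q[:,2]<22)]
r=cv2.minAreaRect(a[:,:2].astype(np.float32)); print(r,len(a),np.median(a[:,2]))
l=q[(q[:,2]>25)&(q[:,2]<31)]; print('lip',l.mean(0) if len(l) else 0,len(l))
E
```

```text
t 3.15 pos [417.1 264.9  36.5] yaw 126.62 tilt [0.001 0.001] q [-0.68  0.51  0.    2.09 -0.    0.54  1.54] F [ 0.6 -0.6 -0.4] gap 55.1 gf 0.0
shift [ 0.8 -0.1 19.5] rot [0.  0.1 0. ]
((418.6864318847656, 275.1519775390625), (88.9306411743164, 40.134185791015625), 36.802303314208984) 5350 18.72657488819381
lip [398.5638905  249.01318171  28.38010716] 1165
```

step_arm:
  steps:
    - [0.8,0,5,0,0,0,0.4]
    - [0.8,0,12,0,0,0,0.4]
    - [0.8,0,17,0,0,0,0.4]
    - [0.8,0,19.5,0,0,0,0.4]
    - [0.8,0,19.5,0,0,0,0.95]
    - [0.8,0,19.5,0,0,0,0.95]
    - [0.8,0,19.5,0,0,0,0.95]
    - [0.8,0,19.5,0,0,0,0.95]
    - [0.8,0,19.5,0,0,0,0.95]
    - [0.8,0,19.5,0,0,0,0.95]
  force: 50

```text
time: 4.2
position: [416.2, 263.8, 16.4]
eef_rot: [0.0, -0.314, 0.949, -0.0]
ft_force: [-0.4, -1.1, 1.6]
finger_gap: 20.0
grasp_force: 50.0
```

```bash
python3 - <<'E'
from h import *
st()
C=np.load('top0.npy'); S=np.load('scene0.npy')
# rack pose: front face of uprights & tops from top & scene clouds
for n,Q in(('top',C),('scene',S)):
    q=Q.reshape(-1,3); q=q[(q[:,0]>560)&(q[:,0]<680)&(abs(q[:,1])<170)]
    for s in(1,-1):
        t=q[(q[:,1]*s>60)&(q[:,1]*s<140)&(q[:,2]>251)&(q[:,2]<262)]
        if len(t)>8: r=cv2.minAreaRect(t[:,:2].astype(np.float32)); print(n,s,np.round(r[0],1),np.round(r[1],1),round(r[2],1),len(t),np.round(np.median(t[:,2]),1),np.round(np.percentile(t[:,0],[2,98]),1),np.round(np.percentile(t[:,1],[2,98]),1))
    b=q[(q[:,2]>13)&(q[:,2]<19)]
    r=cv2.minAreaRect(b[:,:2].astype(np.float32)); print(n,'base',np.round(r[0],1),np.round(r[1],1),round(r[2],1))
E
```

```text
t 4.2 pos [416.2 263.8  16.4] yaw 126.6 tilt [0. 0.] q [-0.68  0.54  0.    2.11 -0.    0.49  1.54] F [-0.4 -1.1  1.6] gap 20.0 gf 50.0
top 1 [612.7 104.5] [23.2 33.2] 1.6 190 255.7 [601.2 624.1] [ 88.1 121.2]
top -1 [ 622.4 -114.9] [23.3 34.8] 2.1 187 255.4 [611.8 633.8] [-131.1  -98. ]
top base [603.6  -5. ] [ 89.6 328.2] 2.4
scene 1 [614.  103.3] [34.  25.9] 85.4 113 255.2 [602.3 625.9] [ 87.1 119.3]
scene -1 [ 624.1 -115. ] [36.9 23.3] 89.6 92 254.9 [613.1 635.6] [-132.   -99.2]
scene base [604.6  -5.6] [ 90.8 329.6] 2.6
```

```bash
python3 - <<'E'
from h import *
go([500,99.5,154.5],92.5)
E
```

```text
shift [  30.7 -181.8 -138.1] rot [-0.   0.  34.1]
```

step_arm:
  steps:
    - [0,0,-20,0,0,0,0.95]
    - [0,0,-60,0,0,0,0.95]
    - [0,-20,-100,0,0,5,0.95]
    - [5,-60,-130,0,0,12,0.95]
    - [15,-100,-138,0,0,19,0.95]
    - [22,-135,-138,0,0,26,0.95]
    - [28,-165,-138,0,0,31,0.95]
    - [30.7,-178,-138.1,0,0,34.1,0.95]
    - [30.7,-181.8,-138.1,0,0,34.1,0.95]
    - [30.7,-181.8,-138.1,0,0,34.1,0.95]

```text
time: 5.2
position: [499.4, 100.2, 154.0]
eef_rot: [-0.0, -0.023, 1.0, 0.0]
ft_force: [-0.2, 0.7, -4.2]
finger_gap: 19.6
grasp_force: 50.0
```

```bash
python3 - <<'E'
from h import *
st(); p,d=snap('wrist','w3.png'); C=cloud('wrist',d); np.save('w3.npy',C)
s,ds=snap('scene','s3.png'); np.save('s3.npy',cloud('scene',ds))
cv2.imwrite('pics/s3c.png',cv2.resize(s[150:340,180:440,::-1],None,fx=3,fy=3))
E
```

```text
t 5.2 pos [499.4 100.2 154. ] yaw 92.62 tilt [-0.001  0.   ] q [-0.46  0.35  0.21  1.97 -0.09  0.83  1.41] F [-0.2  0.7 -4.2] gap 19.6 gf 50.0
```

View pics/w3.png

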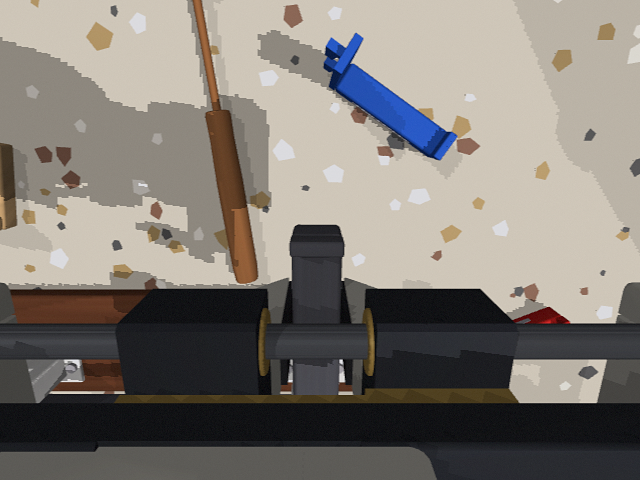

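View pics/s3c.png

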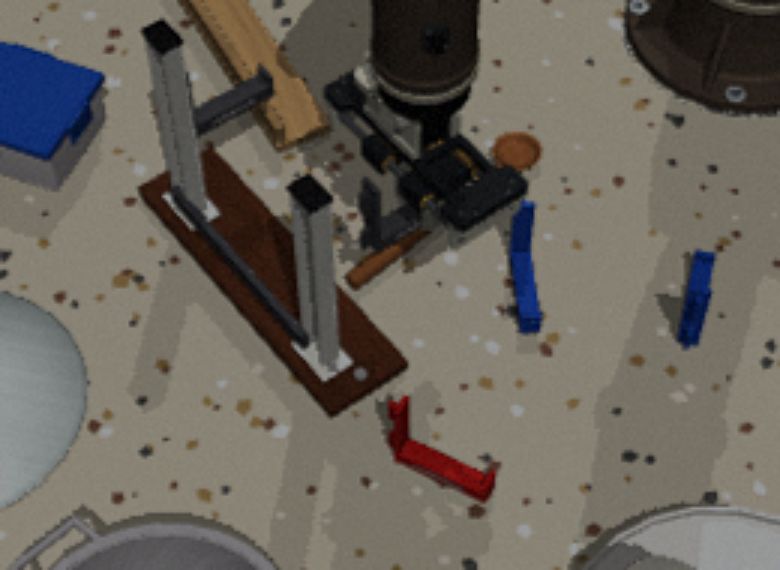

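```bash
python3 - <<'E'
from h import *
p,d=snap('top','t3.png'); T=cloud('top',d); S=np.load('s3.npy'); W=np.load('w3.npy')
th=np.radians(2.5); ex=np.array([np.cos(th),np.sin(th)]); ey=np.array([-ex[1],ex[0]])
tcp=np.array([499.4,100.2])
def rep(n,q):
    if len(q)<5: print(n,len(q)); return
    v=q[:,:2]-tcp; a=v@ex; b=v@ey
    r=cv2.minAreaRect(q[:,:2].astype(np.float32))
    print(n,len(q),'x',np.round(np.percentile(a,[1,50,99]),1),'y',np.round(np.percentile(b,[1,50,99]),1),'z',np.round(np.percentile(q[:,2],[2,50,98]),1),np.round(r[1],1),round(r[2],1))
for n,Q in(('top',T),('scene',S),('wrist',W)):
    q=Q.reshape(-1,3); v=q[:,:2]-tcp; a=v@ex; b=v@ey; z=q[:,2]
    rep(n+' bare top',q[(abs(b)<30)&(a>85)&(a<140)&(z>250)&(z<262)])
    rep(n+' bare front wall',q[(abs(b)<30)&(a>85)&(a<140)&(z>60)&(z<245)])
    rep(n+' fitted top',q[(abs(b+220)<35)&(a>80)&(a<145)&(z>250)&(z<262)])
    rep(n+' fit arm',q[(abs(b+220)<22)&(a>0)&(a<110)&(z>129)&(z<142)])
    rep(n+' fit lip',q[(abs(b+220)<22)&(a>0)&(a<30)&(z>142)&(z<152)])
    rep(n+' plate',q[(abs(b)<18)&(a>44)&(a<75)&(z>175)&(z<232)])
    rep(n+' plate top',q[(abs(b)<18)&(a>44)&(a<75)&(z>218)&(z<232)])
    rep(n+' lip',q[(abs(b)<18)&(a>-50)&(a<-22)&(z>160)&(z<172)])
    rep(n+' arm end',q[(abs(b)<14)&(a>-34)&(a<-10)&(z>150)&(z<160)])
E
```

```text
top bare top 191 x [101.9 113.7 125.1] y [-17.4  -0.5  16. ] z [252.4 255.7 259.2] [23.6 33.3] 1.1
top bare front wall 147 x [103.8 104.5 126.7] y [-15.1   2.2  14.8] z [ 86.  169.3 238.9] [26.5 49.9] 14.5
top fitted top 192 x [102.5 114.  125.3] y [-236.6 -218.9 -203.3] z [251.4 255.6 258.9] [23.2 33.8] 0.5
top fit arm 342 x [ 12.6  58.1 104.5] y [-230.1 -218.7 -206.1] z [129.8 135.2 139.5] [96.7 24.7] 5.8
top fit lip 16 x [13.9 15.1 16.5] y [-228.3 -220.1 -211.6] z [143.1 145.  148.3] [ 2.6 17. ] 2.3
top plate 0
top plate top 0
top lip 0
top arm end 0
scene bare top 118 x [101.8 115.2 126.8] y [-19.3  -2.1  16.4] z [250.9 254.7 258.7] [25.1 37.2] 0.8
scene bare front wall 533 x [104.6 116.2 131.3] y [-19.6   9.9  14.9] z [ 61.5 154.4 240.8] [28.7 47.9] 11.3
scene fitted top 91 x [103.6 115.1 125.9] y [-237.4 -219.9 -204.6] z [250.6 255.3 258.3] [23.8 36.6] 6.2
scene fit arm 195 x [ 15.6  57.1 108.5] y [-233.3 -218.7 -207.4] z [129.7 134.5 140.7] [94.5 27.7] 4.2
scene fit lip 13 x [13.  16.3 20.7] y [-229.1 -221.  -212. ] z [142.3 145.  151. ] [ 8.6 16.4] 17.9
scene plate 98 x [52.3 57.4 68.1] y [-10.2   3.2  11.5] z [176.1 207.  225.1] [18.7 18.1] 42.0
scene plate top 22 x [51.9 56.7 63.1] y [-6.2  2.6 12.5] z [218.5 222.  227.3] [12.8 16.2] 29.6
scene lip 0
scene arm end 0
wrist bare top 0
wrist bare front wall 20 x [102.3 103.6 104.3] y [-17.  -16.4 -15.7] z [60.4 65.3 70. ] [1.3 2.1] 89.6
wrist fitted top 0
wrist fit arm 0
wrist fit lip 0
wrist plate 0
wrist plate top 0
wrist lip 1077 x [-35.3 -33.1 -29.4] y [-9.5  0.3 10. ] z [160.5 166.2 167.7] [ 6.4 19.8] 2.3
wrist arm end 1989 x [-25.9 -17.7 -10.1] y [-13.2  -0.   13.1] z [153.6 156.4 157.9] [27.5 23.1] 81.5
```

step_arm:
  steps:
    - [-5,-0.3,0,0,0,0,0.95]
    - [-12,-0.6,0,0,0,0,0.95]
    - [-20,-0.6,0,0,0,0,0.95]
    - [-28,-0.6,0,0,0,0,0.95]
    - [-34,-0.6,0,0,0,0,0.95]
    - [-38,-0.6,0,0,0,0,0.95]
    - [-41,-0.6,0,0,0,0,0.95]
    - [-43,-0.6,0,0,0,0,0.95]
    - [-45,-0.6,0,0,0,0,0.95]
    - [-45,-0.6,0,0,0,0,0.95]

```text
time: 6.35
position: [544.9, 101.0, 154.3]
eef_rot: [0.0, -0.022, 1.0, 0.0]
ft_force: [-0.1, 0.9, -4.0]
finger_gap: 19.4
grasp_force: 50.0
```

```bash
python3 - <<'E'
from h import *
st()
th=np.radians(2.5); ex=np.array([np.cos(th),np.sin(th)]); ey=np.array([-ex[1],ex[0]])
s=status.read_state(); v=s['position'][:2]-np.array([499.4,100.2]); print('moved rack x,y',v@ex,v@ey)
s,ds=snap('scene','s4.png')
cv2.imwrite('pics/s4c.png',cv2.resize(s[195:285,255:335,::-1],None,fx=6,fy=6,interpolation=cv2.INTER_CUBIC))
E
```

```text
t 6.35 pos [544.9 101.  154.3] yaw 92.5 tilt [0. 0.] q [-0.44  0.41  0.21  1.87 -0.11  0.88  1.44] F [-0.1  0.9 -4. ] gap 19.4 gf 50.0
moved rack x,y 45.53730155391754 -1.196831726622712
```

View pics/s4c.png

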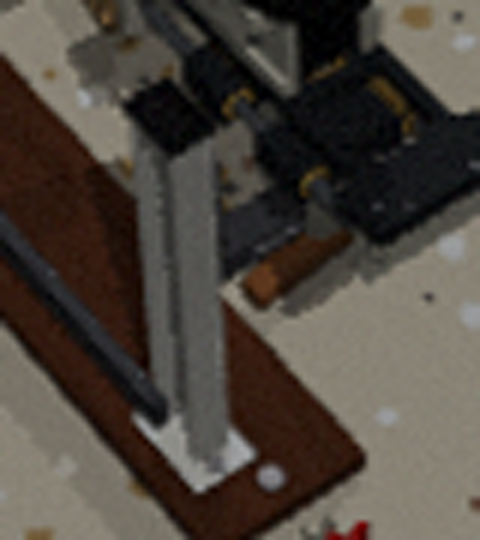

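step_arm:
  steps:
    - [-0.3,0.2,0,0,0,0,0.95]
    - [-0.6,0.3,0,0,0,0,0.95]
    - [-0.9,0.3,0,0,0,0,0.95]
    - [-1.2,0.3,0,0,0,0,0.95]
    - [-1.5,0.3,0,0,0,0,0.95]
    - [-1.8,0.3,0,0,0,0,0.95]
    - [-2.1,0.3,0,0,0,0,0.95]
    - [-2.4,0.3,0,0,0,0,0.95]
    - [-2.4,0.3,0,0,0,0,0.95]
    - [-2.4,0.3,0,0,0,0,0.95]

```text
time: 7.4
position: [546.1, 101.2, 153.9]
eef_rot: [-0.001, -0.022, 1.0, -0.0]
ft_force: [-5.9, -0.5, -1.7]
finger_gap: 19.8
grasp_force: 50.0
```

step_arm:
  steps:
    - [0.5,0,0.5,0,0,0,0.95]
    - [0.5,0,2,0,0,0,0.95]
    - [0.5,0,3.5,0,0,0,0.95]
    - [0.5,0,5,0,0,0,0.95]
    - [0.5,0,6.5,0,0,0,0.95]
    - [0.5,0,8,0,0,0,0.95]
    - [0.5,0,9.5,0,0,0,0.95]
    - [0.5,0,11,0,0,0,0.95]
    - [0.5,0,12.5,0,0,0,0.95]
    - [0.5,0,13,0,0,0,0.95]

```text
time: 8.4
position: [546.1, 101.3, 140.9]
eef_rot: [-0.001, -0.022, 1.0, -0.0]
ft_force: [-5.9, -0.2, -2.5]
finger_gap: 19.7
grasp_force: 50.0
```

step_arm:
  steps:
    - [0,0,0.7,0,0,0,0.95]
    - [0,0,1.4,0,0,0,0.95]
    - [0,0,2.1,0,0,0,0.95]
    - [0,0,2.8,0,0,0,0.95]
    - [0,0,3.5,0,0,0,0.95]
    - [0,0,4.2,0,0,0,0.95]
    - [0,0,4.9,0,0,0,0.95]
    - [0,0,5.6,0,0,0,0.95]
    - [0,0,6.3,0,0,0,0.95]
    - [0,0,6.6,0,0,0,0.95]

```text
time: 9.4
position: [546.2, 101.4, 136.0]
eef_rot: [-0.0, -0.022, 1.0, 0.0]
ft_force: [-12.9, -1.0, 18.0]
finger_gap: 19.5
grasp_force: 50.0
```

step_arm:
  steps:
    - [0,0,0.3,0,0,0,0.95]
    - [0,0,0.6,0,0,0,0.95]
    - [0,0,0.9,0,0,0,0.95]
    - [0,0,1.2,0,0,0,0.95]
    - [0,0,1.5,0,0,0,0.95]
    - [0,0,1.5,0,0,0,0.95]
    - [0,0,1.5,0,0,0,0.95]
    - [0,0,1.5,0,0,0,0.95]
    - [0,0,1.5,0,0,0,0.95]
    - [0,0,1.5,0,0,0,0.95]

```text
time: 10.4
position: [546.2, 101.5, 135.2]
eef_rot: [-0.0, -0.022, 1.0, 0.0]
ft_force: [-14.4, -1.0, 23.0]
finger_gap: 19.8
grasp_force: 50.0
```

step_arm:
  steps:
    - [0,0,0.2,0,0,0,0.95]
    - [0,0,0.4,0,0,0,0.95]
    - [0,0,0.6,0,0,0,0.95]
    - [0,0,0.8,0,0,0,0.95]
    - [0,0,1,0,0,0,0.95]
    - [0,0,1,0,0,0,0.95]
    - [0,0,1,0,0,0,0.95]
    - [0,0,1,0,0,0,0.95]
    - [0,0,1,0,0,0,0.95]
    - [0,0,1,0,0,0,0.95]

```text
time: 11.4
position: [546.3, 101.5, 134.7]
eef_rot: [0.0, -0.022, 1.0, 0.001]
ft_force: [-17.1, -2.3, 29.5]
finger_gap: 19.4
grasp_force: 50.0
```

```bash
python3 - <<'E'
from h import *
st(); p,d=snap('wrist'); W=cloud('wrist',d)
th=np.radians(2.5); ex=np.array([np.cos(th),np.sin(th)]); ey=np.array([-ex[1],ex[0]])
q=W.reshape(-1,3); v=q[:,:2]-status.read_state()['position'][:2]; a=v@ex; b=v@ey
m=(abs(b)<8)&(a>-34.5)&(a<-30.5)&(q[:,2]>135)&(q[:,2]<155); print('lip z',np.median(q[m,2]),m.sum())
m=(abs(b)<7)&(a>-26)&(a<-12)&(q[:,2]>125)&(q[:,2]<145); print('arm z',np.median(q[m,2]),m.sum())
A=q[m]; c=np.polyfit(a[m],A[:,2],1); print('slope deg',np.degrees(c[0]))
E
```

```text
t 11.4 pos [546.3 101.5 134.7] yaw 92.5 tilt [0.    0.001] q [-0.43  0.44  0.2   1.88 -0.12  0.83  1.45] F [-17.1  -2.3  29.5] gap 19.4 gf 50.0
lip z 147.00522304540476 503
arm z 137.13856769080604 1150
slope deg -0.060600175616573076
```

step_arm:
  steps:
    - [0.4,0,0.2,0,0,0,0.95]
    - [0.8,0,0.4,0,0,0,0.95]
    - [1.2,0,0.6,0,0,0,0.95]
    - [1.2,0,0.8,0,0,0,0.95]
    - [1.2,0,0.9,0,0,0,0.95]
    - [1.2,0,0.9,0,0,0,0.95]
    - [1.2,0,0.9,0,0,0,0.95]
    - [1.2,0,0.9,0,0,0,0.95]
    - [1.2,0,0.9,0,0,0,0.95]
    - [1.2,0,0.9,0,0,0,0.95]

```text
time: 12.45
position: [546.2, 101.5, 134.5]
eef_rot: [0.001, -0.022, 1.0, 0.001]
ft_force: [-14.2, -2.2, 32.4]
finger_gap: 19.6
grasp_force: 50.0
```

step_arm:
  steps:
    - [0,0,0.4,0,0,0,0.95]
    - [0,0,0.8,0,0,0,0.95]
    - [0,0,0.8,0,0,0,0.95]
    - [0,0,0.8,0,0,0,0.95]
    - [0,0,0.8,0,0,0,0.95]
    - [0,0,0.8,0,0,0,0.95]
    - [0,0,0.8,0,0,0,0.95]
    - [0,0,0.8,0,0,0,0.95]
    - [0,0,0.8,0,0,0,0.95]
    - [0,0,0.8,0,0,0,0.95]

```text
time: 13.45
position: [546.2, 101.5, 133.4]
eef_rot: [0.001, -0.022, 1.0, 0.001]
ft_force: [-13.6, -2.1, 29.3]
finger_gap: 19.5
grasp_force: 50.0
```

```bash
cat >> h.py <<'E'
def lipz():
    p,d=snap('wrist'); W=cloud('wrist',d)
    th=np.radians(2.5); ex=np.array([np.cos(th),np.sin(th)]); ey=np.array([-ex[1],ex[0]])
    q=W.reshape(-1,3); v=q[:,:2]-status.read_state()['position'][:2]; a=v@ex; b=v@ey
    m=(abs(b)<8)&(a>-34.5)&(a<-30.5)&(q[:,2]>135)&(q[:,2]<155); n=(abs(b)<7)&(a>-26)&(a<-12)&(q[:,2]>125)&(q[:,2]<145)
    st(); print('lip z',np.median(q[m,2]),'arm z',np.median(q[n,2]),'slope',np.degrees(np.polyfit(a[n],q[n,2],1)[0]))
E
python3 -c "
from h import *
lipz()"
```

```text
t 13.5 pos [546.3 101.5 133.5] yaw 92.5 tilt [0.002 0.002] q [-0.43  0.44  0.2   1.89 -0.12  0.83  1.45] F [-13.1  -1.9  29.3] gap 19.4 gf 50.0
lip z 145.86140996062227 arm z 135.8735021627634 slope -0.3946537951953475
```

step_arm:
  steps:
    - [0,0,0.4,0,0,0,0.95]
    - [0,0,0.8,0,0,0,0.95]
    - [0,0,0.8,0,0,0,0.95]
    - [0,0,0.8,0,0,0,0.95]
    - [0,0,0.8,0,0,0,0.95]
    - [0,0,0.8,0,0,0,0.95]
    - [0,0,0.8,0,0,0,0.95]
    - [0,0,0.8,0,0,0,0.95]
    - [0,0,0.8,0,0,0,0.95]
    - [0,0,0.8,0,0,0,0.95]

```text
time: 14.5
position: [546.3, 101.6, 133.3]
eef_rot: [0.001, -0.022, 1.0, 0.001]
ft_force: [-16.0, -2.5, 36.5]
finger_gap: 19.6
grasp_force: 50.0
```

```bash
python3 -c "
from h import *
lipz()"
```

```text
t 14.55 pos [546.3 101.6 133.3] yaw 92.49 tilt [0.003 0.002] q [-0.43  0.44  0.2   1.89 -0.12  0.83  1.45] F [-16.6  -2.3  36.8] gap 19.5 gf 50.0
lip z 145.63802935605645 arm z 135.70023812605746 slope -0.1266671085324415
```

step_arm:
  steps:
    - [0.8,0,-2,0,0,0,0.95]
    - [1.2,0,-3.8,0,0,0,0.95]
    - [1.2,0,-3.8,0,0,0,0.5]
    - [1.2,0,-3.8,0,0,0,0.5]
    - [1.2,0,-3.8,0,0,0,0.5]
    - [1.2,0,-10,0,0,0,0.5]
    - [1.2,0,-30,0,0,0,0.5]
    - [5,0,-70,0,0,0,0.5]
    - [15,0,-110,0,0,0,0.5]
    - [30,-30,-140,0,0,0,0.5]

```text
time: 15.55
position: [517.4, 73.7, 272.4]
eef_rot: [0.001, -0.025, 1.0, 0.001]
ft_force: [0.4, -0.2, -0.7]
finger_gap: 46.0
grasp_force: 0.0
```

```bash
python3 - <<'E'
from h import *
st(); p,d=snap('wrist','w6.png'); t,dt=snap('top'); s,ds=snap('scene'); np.save('s6.npy',cloud('scene',ds))
th=np.radians(2.5); ex=np.array([np.cos(th),np.sin(th)]); ey=np.array([-ex[1],ex[0]])
o=np.array([603.3,-5.2])
for n,dd in(('wrist',d),('top',dt),('scene',ds)):
    q=cloud(n,dd).reshape(-1,3); v=q[:,:2]-o; a=v@ex; b=v@ey; z=q[:,2]
    for sgn in(1,-1):
        m=(abs(b-110*sgn)<7)&(a>-80)&(a<-25)&(z>125)&(z<145); l=(abs(b-110*sgn)<14)&(a>-100)&(a<-78)&(z>142)&(z<152)
        if m.sum()>9: print(n,sgn,m.sum(),'arm z',np.round(np.median(z[m]),2),'slope',np.round(np.degrees(np.polyfit(a[m],z[m],1)[0]),2))
        if l.sum()>4: print('   lip a',np.round(np.percentile(a[l],[5,50,95]),1),'b',np.round(np.percentile(b[l],[5,50,95]),1),'z',np.median(z[l]))
E
```

```text
t 15.55 pos [517.4  73.7 272.4] yaw 92.83 tilt [0.002 0.002] q [-0.44  0.24  0.24  1.79 -0.06  1.12  1.45] F [ 0.4 -0.2 -0.7] gap 46.0 gf 0.0
wrist 1 759 arm z 136.53 slope 0.14
   lip a [-87.1 -84.9 -81.9] b [ 97.1 104.2 111.2] z 146.34034609599826
wrist -1 1357 arm z 136.26 slope -0.06
   lip a [-88.9 -86.5 -83.4] b [-123.3 -115.1 -108.7] z 146.8680161161217
scene 1 85 arm z 134.76 slope -1.1
   lip a [-86.7 -82.8 -79.5] b [ 99.9 109.2 117.8] z 145.0986883898845
scene -1 87 arm z 133.99 slope -0.23
   lip a [-86.6 -83.2 -79.7] b [-120.7 -111.6 -102.7] z 145.1531476904097
```

```bash
python3 - <<'E'
from h import *
st(); go([489,-282.6,140],-6.3); go([489,-282.6,260],-6.3)
E
```

```text
t 15.7 pos [517.6  68.2 272.5] yaw 92.32 tilt [0.005 0.001] q [-0.43  0.23  0.25  1.79 -0.06  1.11  1.45] F [ 1.   0.8 -0.6] gap 45.8 gf 0.0
shift [  43.4 -349.5  132. ] rot [ 0.3  0.2 98.6]
shift [  42.9 -349.4   12. ] rot [ 0.3  0.2 98.6]
```

step_arm:
  steps:
    - [5,-40,0,0,0,8.5,0.5]
    - [10,-80,0,0,0,17,0.5]
    - [15,-120,0,0,0,25.5,0.5]
    - [20,-160,0,0,0,34,0.5]
    - [25,-200,0,0,0,42.5,0.5]
    - [30,-240,10,0,0,51,0.5]
    - [35,-280,20,0,0,59.5,0.5]
    - [40,-315,40,0,0,68,0.5]
    - [43,-340,70,0,0,76.5,0.5]
    - [43,-349,90,0,0,85,0.5]

```text
time: 16.7
position: [487.7, -283.0, 177.6]
eef_rot: [-0.0, 0.663, 0.749, -0.001]
ft_force: [-0.4, 1.2, 0.1]
finger_gap: 45.3
grasp_force: 0.0
```

```bash
python3 - <<'E'
from h import *
st(); go([489,-282.6,140],-6.3)
E
```

```text
t 16.7 pos [ 487.7 -283.   177.6] yaw 6.96 tilt [-0.002 -0.001] q [-0.03  0.45  0.65  1.84 -0.32  0.96  0.88] F [-0.4  1.2  0.1] gap 45.3 gf 0.0
shift [ 0.3  1.4 37.6] rot [-0.1  0.1 13.3]
```

step_arm:
  steps:
    - [0,1,10,0,0,7,0.5]
    - [0,1,20,0,0,13,0.5]
    - [0,1,30,0,0,13,0.5]
    - [0,1,40,0,0,13,0.5]
    - [0,1,50,0,0,13,0.5]
    - [0,1,60,0,0,13,0.5]
    - [0,1,70,0,0,13,0.5]
    - [0,1,75,0,0,13,0.5]
    - [0,1,75,0,0,13,0.5]
    - [0,1,75,0,0,13,0.5]

```text
time: 17.7
position: [490.2, -280.6, 104.9]
eef_rot: [0.0, 0.74, 0.672, 0.0]
ft_force: [0.3, -0.2, -0.7]
finger_gap: 46.2
grasp_force: 0.0
```

```bash
python3 - <<'E'
from h import *
st(); p,d=snap('wrist','w7.png'); q=cloud('wrist',d).reshape(-1,3); q=q[(q[:,0]>430)&(q[:,0]<540)]
r=q[(q[:,2]>37)&(q[:,2]<43)&(q[:,1]>-265)]; y=r[:,1]
c=cv2.minAreaRect(r[:,:2].astype(np.float32)); print(c,len(r),np.median(r[:,2])); print('yrange',np.percentile(y,[1,99]))
f=np.polyfit(y,r[:,0],1); print('angle',np.degrees(np.arctan2(1,f[0])),'x at -282',np.polyval(f,-282.6))
go([489,-282.6,30],-6.3)
E
```

```text
t 17.7 pos [ 490.2 -280.6  104.9] yaw -5.51 tilt [ 0. -0.] q [-0.02  0.55  0.64  1.91 -0.44  0.82  0.76] F [ 0.3 -0.2 -0.7] gap 46.2 gf 0.0
((497.3916931152344, -206.87693786621094), (118.09660339355469, 12.023052215576172), 83.71305084228516) 5365 40.731453946653716
yrange [-263.45993118 -149.67392038]
angle 83.78900129451357 x at -282 489.1387050606805
shift [-2.1 -1.2 75.1] rot [0.  0.  0.8]
```

View pics/w7.png

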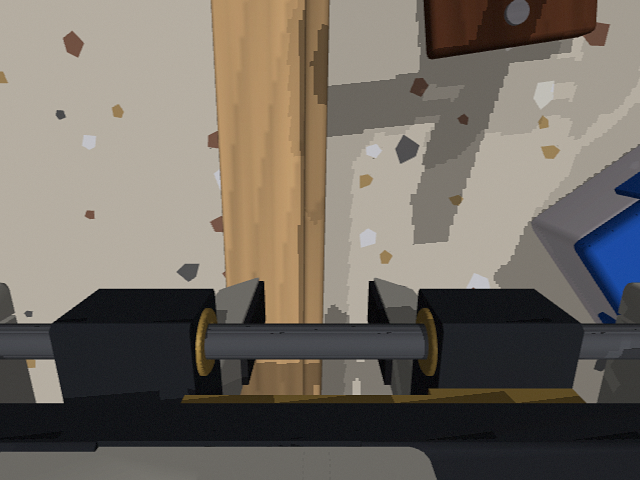

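step_arm:
  steps:
    - [-2,-1.2,20,0,0,0.8,0.5]
    - [-2,-1.2,40,0,0,0.8,0.5]
    - [-2,-1.2,58,0,0,0.8,0.5]
    - [-2,-1.2,68,0,0,0.8,0.5]
    - [-2,-1.2,73,0,0,0.8,0.5]
    - [-2,-1.2,73,0,0,0.8,0.95]
    - [-2,-1.2,73,0,0,0.8,0.95]
    - [-2,-1.2,73,0,0,0.8,0.95]
    - [-2,-1.2,73,0,0,0.8,0.95]
    - [-2,-1.2,73,0,0,0.8,0.95]
  force: 40

```text
time: 18.75
position: [488.9, -282.3, 32.1]
eef_rot: [0.0, 0.745, 0.667, 0.0]
ft_force: [0.3, 0.3, 3.1]
finger_gap: 12.2
grasp_force: 40.0
```

```bash
python3 - <<'E'
from h import *
st(); go([430,-230,90],-106); go([430,-230,90],-96)
E
```

```text
t 18.75 pos [ 488.9 -282.3   32.1] yaw -6.29 tilt [ 0.001 -0.   ] q [ 0.04  0.65  0.56  1.96 -0.53  0.68  0.82] F [0.3 0.3 3.1] gap 12.2 gf 40.0
shift [ 45.5 -64.3 -57.9] rot [ 0.  -0.  99.7]
shift [ 45.5 -64.3 -57.9] rot [ 0.  -0.  89.7]
```

step_arm:
  steps:
    - [0,0,-15,0,0,0,0.95]
    - [2,-15,-40,0,0,0,0.95]
    - [8,-40,-55,0,0,5,0.95]
    - [15,-65,-55,0,0,12,0.95]
    - [22,-82,-55,0,0,20,0.95]
    - [22.6,-87,-55,0,0,28,0.95]
    - [22.6,-87,-55,0,0,36,0.95]
    - [22.6,-87,-55,0,0,44,0.95]
    - [22.6,-87,-55,0,0,52,0.95]
    - [22.6,-87,-55,0,0,60,0.95]

```text
time: 19.75
position: [404.9, -250.0, 87.6]
eef_rot: [-0.0, 0.979, 0.203, 0.001]
ft_force: [-0.4, -0.8, -3.1]
finger_gap: 11.8
grasp_force: 40.0
```

```bash
python3 - <<'E'
from h import *
st(); go([405,-250,33],-106)
E
```

```text
t 19.75 pos [ 404.9 -250.    87.6] yaw -66.62 tilt [0.001 0.001] q [-0.23  0.56  0.95  2.15 -0.67  0.76 -0.  ] F [-0.4 -0.8 -3.1] gap 11.8 gf 40.0
shift [ 0.   0.  54.6] rot [-0.  -0.1 39.4]
```

step_arm:
  steps:
    - [0,0,0,0,0,8,0.95]
    - [0,0,0,0,0,16,0.95]
    - [0,0,5,0,0,24,0.95]
    - [0,0,15,0,0,32,0.95]
    - [0,0,28,0,0,39.5,0.95]
    - [0,0,40,0,0,39.5,0.95]
    - [0,0,48,0,0,39.5,0.95]
    - [0,0,53,0,0,39.5,0.95]
    - [0,0,55.5,0,0,39.5,0.95]
    - [0,0,55.5,0,0,39.5,0.95]

```text
time: 20.75
position: [404.7, -250.1, 32.0]
eef_rot: [-0.001, 0.991, -0.137, 0.0]
ft_force: [-3.5, 4.1, 10.8]
finger_gap: 11.6
grasp_force: 40.0
```

```bash
python3 - <<'E'
from h import *
st()
E
```

```text
t 20.75 pos [ 404.7 -250.1   32. ] yaw -105.74 tilt [0.001 0.002] q [-0.24  0.73  1.01  2.19 -0.95  0.76 -0.42] F [-3.5  4.1 10.8] gap 11.6 gf 40.0
```

step_arm:
  steps:
    - [0,0,-8,0,0,0,0.95]
    - [0,0,-15,0,0,6,0.95]
    - [0,0,-15,0,0,14,0.95]
    - [0,0,-15,0,0,22,0.95]
    - [0,0,-15,0,0,30,0.95]
    - [0,0,-14,0,0,37,0.95]
    - [0,0,-10,0,0,42,0.95]
    - [0,0,-5,0,0,42,0.95]
    - [0,0,0.3,0,0,42,0.95]
    - [0,0,0.3,0,0,42,0.95]

```text
time: 21.75
position: [405.1, -250.6, 31.2]
eef_rot: [-0.0, 0.876, -0.482, 0.001]
ft_force: [-0.3, 0.4, 1.7]
finger_gap: 11.6
grasp_force: 40.0
```

```bash
python3 - <<'E'
from h import *
st()
E
```

```text
t 21.75 pos [ 405.1 -250.6   31.2] yaw -147.64 tilt [ 0.001 -0.   ] q [-0.31  0.85  1.18  2.2  -1.08  0.9  -1.02] F [-0.3  0.4  1.7] gap 11.6 gf 40.0
```

step_arm:
  steps:
    - [0,0,0,0,0,0,0.5]
    - [0,0,0,0,0,0,0.5]
    - [0,0,-10,0,0,0,0.5]
    - [0,0,-35,0,0,0,0.5]
    - [0,0,-60,0,0,-5,0.5]
    - [0,0,-75,0,0,-13,0.5]
    - [0,0,-75,0,0,-21,0.5]
    - [0,0,-75,0,0,-29,0.5]
    - [0,0,-75,0,0,-37,0.5]
    - [0,0,-75,0,0,-45,0.5]

```text
time: 22.75
position: [404.7, -250.5, 106.7]
eef_rot: [0.0, 0.994, -0.108, 0.0]
ft_force: [-1.3, -0.3, 0.5]
finger_gap: 45.9
grasp_force: 0.0
```

step_arm:
  steps:
    - [0,0,0,0,0,-8.5,0.5]
    - [0,0,0,0,0,-17,0.5]
    - [0,0,0,0,0,-25.5,0.5]
    - [0,0,0,0,0,-34,0.5]
    - [0,0,0,0,0,-42.5,0.5]
    - [0,0,0,0,0,-51,0.5]
    - [0,0,0,0,0,-59.5,0.5]
    - [0,0,0,0,0,-68,0.5]
    - [0,0,0,0,0,-76.5,0.5]
    - [0,0,0,0,0,-85,0.5]

```text
time: 23.75
position: [404.6, -250.8, 106.6]
eef_rot: [0.0, 0.806, 0.592, -0.0]
ft_force: [-1.1, -0.2, 0.0]
finger_gap: 46.0
grasp_force: 0.0
```

step_arm:
  steps:
    - [0,0,0,0,0,-8.5,0.5]
    - [0,0,0,0,0,-17,0.5]
    - [0,0,0,0,0,-25.5,0.5]
    - [0,0,0,0,0,-34,0.5]
    - [0,0,0,0,0,-42.5,0.5]
    - [0,0,0,0,0,-50,0.5]
    - [0,0,0,0,0,-50,0.5]
    - [0,0,0,0,0,-50,0.5]
    - [0,0,0,0,0,-50,0.5]
    - [0,0,0,0,0,-50,0.5]

```text
time: 24.75
position: [404.7, -250.3, 106.0]
eef_rot: [0.0, 0.484, 0.875, -0.0]
ft_force: [0.7, -0.7, 0.4]
finger_gap: 46.2
grasp_force: 0.0
```

```bash
python3 - <<'E'
from h import *
st(); p,d=snap('wrist','w8.png'); Q=cloud('wrist',d); q=Q.reshape(-1,3); t=status.read_state()['position'][:2]
r=q[(q[:,2]>37)&(q[:,2]<43.5)&(np.hypot(*(q[:,:2]-t).T)>25)&(np.hypot(*(q[:,:2]-t).T)<150)]
c=cv2.minAreaRect(r[:,:2].astype(np.float32)); print(c,len(r),np.median(r[:,2]))
e=r[:,:2].mean(0); w=np.linalg.svd(r[:,:2]-e,full_matrices=False)[2][0]; print('dir',np.degrees(np.arctan2(w[1],w[0])),'offset of tcp from line',np.cross(w,t-e))
lo=q[(q[:,2]>10)&(q[:,2]<18)&(np.hypot(*(q[:,:2]-t).T)<200)]
print('ends along w from tcp: rail',np.percentile((r[:,:2]-t)@w,[0,100]))
E
```

```text
t 24.75 pos [ 404.7 -250.3  106. ] yaw 32.1 tilt [-0. -0.] q [ 0.1   0.39  0.44  2.11 -0.26  0.69  1.27] F [ 0.7 -0.7  0.4] gap 46.2 gf 0.0
((393.8265380859375, -233.1727294921875), (11.882394790649414, 226.192138671875), 32.40127182006836) 6064 40.54257665623466
dir -57.59769414347709 offset of tcp from line 0.013909672251998018
ends along w from tcp: rail [-133.35132048   92.84102738]<stdin>:5: DeprecationWarning: Arrays of 2-dimensional vectors are deprecated. Use arrays of 3-dimensional vectors instead. (deprecated in NumPy 2.0)
```

step_arm:
  steps:
    - [0,0,20,0,0,-0.2,0.5]
    - [0,0,40,0,0,-0.2,0.5]
    - [0,0,58,0,0,-0.2,0.5]
    - [0,0,70,0,0,-0.2,0.5]
    - [0,0,74,0,0,-0.2,0.5]
    - [0,0,74,0,0,-0.2,0.95]
    - [0,0,74,0,0,-0.2,0.95]
    - [0,0,74,0,0,-0.2,0.95]
    - [0,0,74,0,0,-0.2,0.95]
    - [0,0,74,0,0,-0.2,0.95]
  force: 45

```text
time: 25.8
position: [405.0, -250.4, 32.3]
eef_rot: [0.0, 0.482, 0.876, 0.0]
ft_force: [-0.7, 0.8, 2.9]
finger_gap: 11.7
grasp_force: 45.0
```

```bash
python3 - <<'E'
from h import *
st(); p,d=snap('top','t8.png'); q=cloud('top',d).reshape(-1,3)
t=status.read_state()['position'][:2]; q=q[(np.hypot(*(q[:,:2]-t).T)<200)&(q[:,2]>10)&(q[:,2]<44)]
w=np.array([np.cos(np.radians(-57.7)),np.sin(np.radians(-57.7))]); n=np.array([-w[1],w[0]])
v=q[:,:2]-t; m=(abs(v@n-26)<34); print('along',np.percentile((v@w)[m],[0,1,99,100]),'across',np.percentile((v@n)[m],[1,99]))
go([465,-140,180],2.5); go([529,-9.4,180],2.5)
E
```

```text
t 25.8 pos [ 405.  -250.4   32.3] yaw 32.4 tilt [ 0.001 -0.   ] q [ 0.18  0.52  0.35  2.16 -0.35  0.52  1.36] F [-0.7  0.8  2.9] gap 11.7 gf 45.0
along [-155.05966913 -152.92870051  142.23665915  145.10215427] across [-2.78214855 59.20847012]
shift [  60.9  109.9 -147.7] rot [ 0.   0.  29.9]
shift [ 136.9  233.9 -147.6] rot [ 0.   0.  29.9]
```

step_arm:
  steps:
    - [0,0,-20,0,0,0,0.95]
    - [0,0,-60,0,0,0,0.95]
    - [0,0,-105,0,0,0,0.95]
    - [20,22,-145,0,0,5,0.95]
    - [45,50,-170,0,0,11,0.95]
    - [72,80,-170,0,0,17,0.95]
    - [100,110,-170,0,0,23,0.95]
    - [127,140,-170,0,0,28,0.95]
    - [150,166,-170,0,0,29.9,0.95]
    - [164.7,181.6,-170,0,0,29.9,0.95]

```text
time: 26.85
position: [469.9, -10.7, 201.7]
eef_rot: [-0.0, 0.691, 0.723, 0.0]
ft_force: [0.6, -1.2, -2.6]
finger_gap: 11.3
grasp_force: 45.0
```

step_arm:
  steps:
    - [0,0,0,0,0,0,0.95]
    - [0,0,0,0,0,0,0.95]
    - [0,0,0,0,0,0,0.95]
    - [0,5,0,0,0,0,0.95]
    - [0,12,0,0,0,0,0.95]
    - [0,20,0,0,0,0,0.95]
    - [0,28,0,0,0,0,0.95]
    - [0,34,0,0,0,0,0.95]
    - [0,38,0,0,0,0,0.95]
    - [0,38,0,0,0,0,0.95]

```text
time: 27.85
position: [508.3, -12.3, 201.8]
eef_rot: [0.0, 0.692, 0.722, -0.0]
ft_force: [-0.0, -0.5, -2.6]
finger_gap: 12.0
grasp_force: 45.0
```

```bash
python3 - <<'E'
from h import *
st(); go([536.9,-14.1,202],2.5)
out=[]
for n in('top','scene'):
    p,d=snap(n,n+'9.png'); q=cloud(n,d).reshape(-1,3); s=status.read_state()
    th=np.radians(2.5); ex=np.array([np.cos(th),np.sin(th)]); ey=np.array([-ex[1],ex[0]])
    v=q[:,:2]-np.array([607.6,-6.]); a=v@ex; b=v@ey; z=q[:,2]; u=s['position'][2]-32.3
    m=(z>u+6)&(z<u+20)&(a>-125)&(a<-45)&(abs(b)<190); r=(z>u+34)&(z<u+46)&(a>-125)&(a<-45)&(abs(b)<190)
    for k,mm in(('slab',m),('rail',r)): 
        if mm.sum()>9: print(n,k,mm.sum(),'a',np.round(np.percentile(a[mm],[2,98]),1),'b',np.round(np.percentile(b[mm],[.5,99.5]),1),'z',np.round(np.median(z[mm]),1),'slope a,b',np.round(np.linalg.lstsq(np.c_[a[mm],b[mm],np.ones(mm.sum())],z[mm],rcond=None)[0][:2],4),'yaw',round(cv2.minAreaRect(q[mm][:,:2].astype(np.float32))[2],2))
print('tcp rack',(s['position'][:2]-np.array([607.6,-6.]))@np.c_[ex,ey])
E
```

```text
t 27.85 pos [508.3 -12.3 201.8] yaw 2.5 tilt [ 0. -0.] q [-0.48  0.3   0.51  1.94 -0.18  0.95  0.16] F [-0.  -0.5 -2.6] gap 12.0 gf 45.0
shift [-3.1 28.5 -0.2] rot [ 0.  0. -0.]
top slab 1257 a [-91.5 -45.9] b [ 18.7 152.5] z 183.1 slope a,b [ 0.0001 -0.0011] yaw 2.46
top rail 329 a [-104.8  -93.1] b [ 24.1 151. ] z 209.1 slope a,b [0.0088 0.0022] yaw 2.46
scene slab 1178 a [-95.2 -46. ] b [-147.6  152.1] z 182.4 slope a,b [-0.0106  0.0001] yaw 4.14
scene rail 317 a [-115.2  -76.4] b [-146.2  151.8] z 208.1 slope a,b [ 0.016  -0.0023] yaw 9.75
tcp rack [-100.25074254   -1.97063852]
```

step_arm:
  steps:
    - [-1,6,0,0,0,0,0.95]
    - [-2,14,0,0,0,0,0.95]
    - [-2,22,0,0,0,0,0.95]
    - [-2,28,0,0,0,0,0.95]
    - [-2,29,3,0,0,0,0.95]
    - [-2,29,8,0,0,0,0.95]
    - [-2,29,14,0,0,0,0.95]
    - [-2,29,18,0,0,0,0.95]
    - [-2,29,20,0,0,0,0.95]
    - [-2,29,20,0,0,0,0.95]

```text
time: 28.95
position: [536.5, -13.0, 181.6]
eef_rot: [-0.0, 0.692, 0.722, -0.0]
ft_force: [-0.3, 0.7, -2.5]
finger_gap: 12.1
grasp_force: 45.0
```

```bash
python3 - <<'E'
from h import *
st(); s=status.read_state(); th=np.radians(2.5); ex=np.array([np.cos(th),np.sin(th)]); ey=np.array([-ex[1],ex[0]]); O=np.array([607.6,-6.])
print('tcp rack',(s['position'][:2]-O)@np.c_[ex,ey])
p,d=snap('wrist','w10.png'); t,dt=snap('top','t10.png'); 
for n,dd in(('wrist',d),('top',dt)):
    q=cloud(n,dd).reshape(-1,3); v=q[:,:2]-O; a=v@ex; b=v@ey; z=q[:,2]
    r=(z>184)&(z<194)&(abs(a+71)<15)&(b>20)&(b<160); l=(abs(b-110)<12)&(a<-78)&(a>-100)&(z>141)&(z<150)
    k=(abs(b+110)<12)&(a<-78)&(a>-100)&(z>141)&(z<150)
    for nm,m in(('rail',r),('lipL',l),('lipR',k)):
        if m.sum()>4: print(n,nm,m.sum(),np.round(np.percentile(a[m],[3,97]),1),np.round(np.percentile(b[m],[3,97]),1),np.round(np.median(z[m]),1))
E
```

```text
t 28.95 pos [536.5 -13.  181.6] yaw 2.5 tilt [-0.001 -0.   ] q [-0.45  0.37  0.49  1.89 -0.22  0.93  0.19] F [-0.3  0.7 -2.5] gap 12.1 gf 45.0
tcp rack [-71.32782329  -3.86871302]
wrist rail 9094 [-76.4 -65.2] [ 23.4 106. ] 190.3
wrist lipL 794 [-90.8 -85.1] [ 99.  117.8] 146.9
top rail 316 [-76.2 -65.1] [ 26.8 147. ] 189.0
top lipL 19 [-89.9 -84.9] [103.9 120.1] 144.7
```

View pics/w10.png

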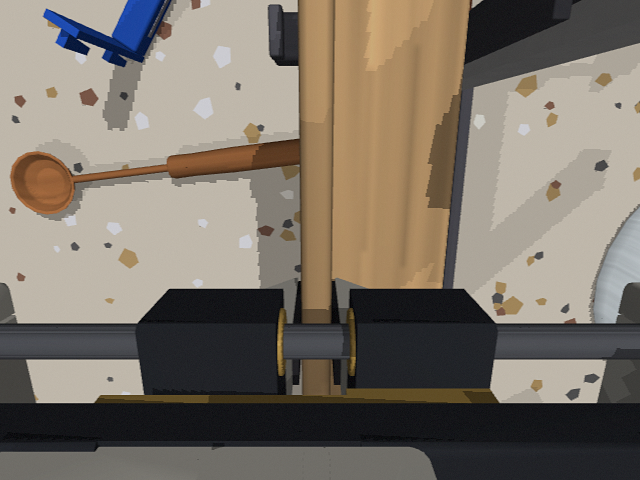

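step_arm:
  steps:
    - [0,0,2,0,0,0,0.95]
    - [0,0,4,0,0,0,0.95]
    - [0,0,6,0,0,0,0.95]
    - [0,0,8,0,0,0,0.95]
    - [0,0,10,0,0,0,0.95]
    - [0,0,11,0,0,0,0.95]
    - [0,0,12,0,0,0,0.95]
    - [0,0,13,0,0,0,0.95]
    - [0,0,13.5,0,0,0,0.95]
    - [0,0,13.5,0,0,0,0.95]

```text
time: 30.05
position: [536.8, -13.0, 168.4]
eef_rot: [0.0, 0.692, 0.722, 0.0]
ft_force: [-0.2, 0.0, -2.8]
finger_gap: 11.4
grasp_force: 45.0
```

Not resting yet; lower slightly further.

step_arm:
  steps:
    - [0,0,0.3,0,0,0,0.95]
    - [0,0,0.6,0,0,0,0.95]
    - [0,0,0.9,0,0,0,0.95]
    - [0,0,1.2,0,0,0,0.95]
    - [0,0,1.2,0,0,0,0.95]
    - [0,0,1.2,0,0,0,0.95]
    - [0,0,1.2,0,0,0,0.95]
    - [0,0,1.2,0,0,0,0.95]
    - [0,0,1.2,0,0,0,0.95]
    - [0,0,1.2,0,0,0,0.95]

```text
time: 31.05
position: [536.9, -13.0, 168.2]
eef_rot: [-0.0, 0.692, 0.722, 0.0]
ft_force: [-4.6, 0.5, 11.2]
finger_gap: 11.5
grasp_force: 45.0
```

step_arm:
  steps:
    - [0,0,-0.4,0,0,0,0.95]
    - [0,0,-0.7,0,0,0,0.95]
    - [0,0,-0.7,0,0,0,0.6]
    - [0,0,-0.7,0,0,0,0.6]
    - [0,0,-0.7,0,0,0,0.6]
    - [0,0,-5,0,0,0,0.6]
    - [0,0,-20,0,0,0,0.6]
    - [0,0,-50,0,0,0,0.6]
    - [0,-10,-90,0,0,0,0.6]
    - [0,-40,-130,0,0,0,0.6]

```text
time: 32.05
position: [497.9, -14.6, 298.6]
eef_rot: [0.001, 0.691, 0.722, -0.0]
ft_force: [0.2, 0.2, -0.2]
finger_gap: 36.8
grasp_force: 0.0
```

step_arm:
  steps:
    - [0,-40,0,0,0,0,0.6]
    - [0,-80,0,0,0,0,0.6]
    - [0,-110,0,0,0,0,0.6]
    - [0,-110,0,0,0,0,0.6]
    - [0,-110,0,0,0,0,0.6]
    - [0,-110,0,0,0,0,0.6]
    - [0,-110,0,0,0,0,0.6]
    - [0,-110,0,0,0,0,0.6]
    - [0,-110,0,0,0,0,0.6]
    - [0,-110,0,0,0,0,0.6]

```text
time: 33.05
position: [387.1, -19.6, 297.1]
eef_rot: [-0.0, 0.692, 0.722, -0.0]
ft_force: [-0.0, -1.0, 0.1]
finger_gap: 37.1
grasp_force: 0.0
```

```bash
python3 - <<'E'
from h import *
st(); th=np.radians(2.5); ex=np.array([np.cos(th),np.sin(th)]); ey=np.array([-ex[1],ex[0]]); O=np.array([607.6,-6.])
for n in('top','scene','wrist'):
    p,d=snap(n,n+'11.png'); q=cloud(n,d).reshape(-1,3); v=q[:,:2]-O; a=v@ex; b=v@ey; z=q[:,2]
    for nm,m in(('slab',(z>144)&(z<156)&(a>-63)&(a<-6)&(abs(b)<180)),('rail',(z>170)&(z<180)&(abs(a+71)<15)&(abs(b)<180))):
        if m.sum()>9: print(n,nm,m.sum(),'a',np.round(np.percentile(a[m],[2,98]),1),'b',np.round(np.percentile(b[m],[.5,99.5]),1),'z',np.round(np.median(z[m]),1),'slope',np.round(np.linalg.lstsq(np.c_[a[m],b[m],np.ones(m.sum())],z[m],rcond=None)[0][:2],4))
    if n=='scene': cv2.imwrite('pics/s11c.png',cv2.resize(p[130:320,140:400,::-1],None,fx=3,fy=3))
E
```

```text
t 33.05 pos [387.1 -19.6 297.1] yaw 2.49 tilt [-0. -0.] q [-0.6  -0.05  0.5   2.04  0.03  1.15 -0.07] F [-0.  -1.   0.1] gap 37.1 gf 0.0
top slab 2788 a [-61.5 -13.6] b [-147.1  149.1] z 149.7 slope [-0.0021  0.0004]
top rail 718 a [-76.4 -64.7] b [-146.6  149.9] z 175.5 slope [0.0152 0.0001]
scene slab 1368 a [-62.  -12.3] b [-147.8  148.9] z 148.9 slope [-0.0028 -0.0002]
scene rail 398 a [-75.8 -63.3] b [-147.1  148.9] z 174.3 slope [-0.0367 -0.0008]
wrist slab 15228 a [-50.3 -14.3] b [-81.5 147.1] z 150.6 slope [-0.005  -0.0023]
wrist rail 6076 a [-77.3 -66.1] b [-45.5 144.3] z 176.0 slope [ 0.2778 -0.0017]
```

View pics/s11c.png

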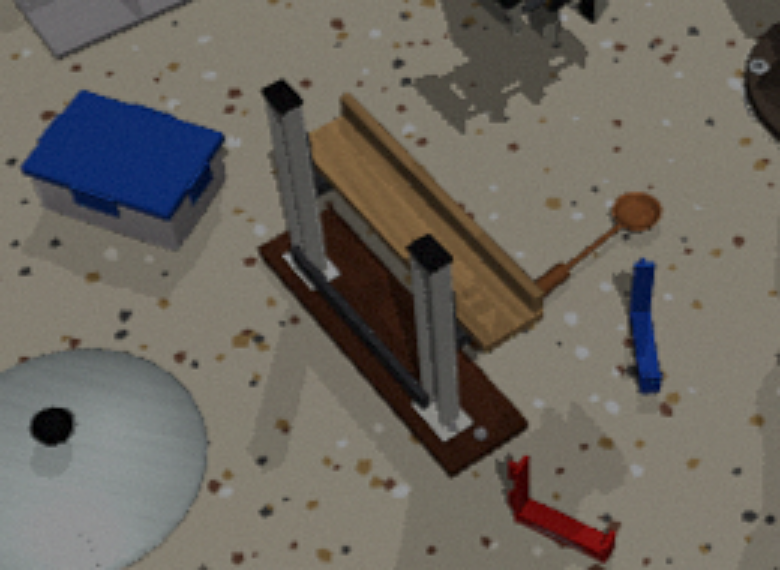

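The picture shows the board flat across both brackets (crop 310,150 to 540,310) with its rail to the front. It is centred to about 1 mm and level, and the other things are undisturbed.

```bash
python3 -c "
from h import *
print(job.sign_off())"
```

```text
the job is handed in; nothing more can be done
None
```

I hooked the steel bracket into the bare upright and pressed it home, its arm level with the fitted bracket's to about 0.3 mm. The board rests flat behind the lips, rail to the front and centred to about 1 mm; I handed the job in at about 33 s of the 72 s allowed, and no verdict was returned.

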